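# Snap the ladle into its spring clip rail

### The arm

A 6-joint arm with a two-finger parallel gripper is mounted at the origin on the work surface. World frame = base frame: x ahead of the robot, y to its left, z up, the work surface at z = 0. Lengths are in m, angles in rad, forces in N, time in s.
With the tool pointing down it reaches from about 0.4 to 0.825 m from the base axis. Payload 7 kg.
Tool frame: the origin (TCP) lies at the very end of the fingers, on their centre line; the grasp point (between the pads) lies 19 mm behind it; x points along the fingers, y is the direction in which the jaws open and shut, and the axes are right-handed (so a half turn about x gives the same grasp; the last joint's range is limited). The gripper opens to 88 mm and grips with 3 to 60 N. Pads are 19 mm wide; open, the fingers measure 130 mm over their backs; the gripper's body (78 mm by 193 mm) begins 47 mm behind the grasp point.
Start: joints at [-1.022, 0.359, 0.012, 0, -1.224, -0.288], TCP at [0.174, -0.652, 0.227] pointing down, gripper open.
Joint ranges: [-3.07, 3.07], [-1.43, 2.12], [-1.02, 1.25], [-3.03, 1.67], [-3.05, -0], [-3.03, 3.03]. Speed limits (rad/s): [2.39, 2.39, 3.01, 3.14, 3.14, 3.14].

### API

Orientations are given as [roll, pitch, yaw] about the fixed x, y, z axes, in that order (R = Rz(yaw) Ry(pitch) Rx(roll)).
In Python, from station import arm gives the robot as it stands.
- The arm moves only by the shell command python3 -m inch 'ROWS' [OPENING] [FORCE]. ROWS is text: rows parted by semicolons, each of 6 numbers parted by spaces: the shift along the world's x, y, z in units of 30 mm (1.0 is 30 mm), then the turn, a rotation vector about the world's x, y, z in units of 5 degrees (1.0 is 5 degrees). In form: dx dy dz wx wy wz; .... A call has 1 to 12 rows; each row shifts and turns the commanded pose from where the row before left it; what a row does not reach is not made up. A row lasts 1/8 s, in which the tool goes at most 62.5 mm and 10.7 degrees, less where a joint would pass 70% of its speed; a pose out of reach is approached as far as the arm can. A call is refused whole if a number of a shift passes 1 or a number of a turn 1, either way. A call with a gripper value outside its range is refused whole. OPENING is the opening, from 0 (shut) to 1 (fully open), set as the call begins (- or left out, the last holds). The fingers move at their own pace and stop on an object; FORCE is the grip in N (left out, the last holds). Time passes only in rows, so rows that do not move let the fingers close. It gives the time, the measured TCP pose, the force and the opening at its end, in the units of the state.
- arm.get_state(): the state, without advancing time (a new reading comes with each control period).
- arm.grab_frame(name): name is "scene" or "top"; returns a dict with "frame" (420x560x3 uint8, red, green, blue), "range_z" (420x560 float32, m along the optical axis (not along the pixel's ray), 0 where there is no reading), "mtx" (3x3 intrinsics, pixels), "pose" (4x4, takes a point from camera to world coordinates). Camera axes: x right, y up, looking along -z (the intrinsics and any distortion apply to the point x, -y, -z); pixel columns grow to the right and rows downward; lengths in m; the calibration is good to about 2 mm. A picture is of the moment at which its call begins.
- arm.job_done(): hands the job in, once; it reports no verdict.
Trained networks look in a picture, given as the dict that the camera call returned (one of the last four; its "shot" number tells which), for a name from the list of things; names that differ only in an ending like _2 or _b are one class to them, and where a whole thing is asked for, a point or a joint stands for the part that bears it (a point fixed in the world has none). Each returns a list of dicts, best first, with "confidence" (0 to 1); they miss things now and then, are a little off and sometimes report something else, mostly with a low value. They report only what shows in the picture. A call takes as long as a camera call.
- arm.search_frame(picture, target): "extent" ([centre column, centre row, width, height] as shares, 0 to 1, of the picture: columns of its width, rows of its height, round what is visible of it).
- arm.masks_of(picture, target): "mask" (420x560 bool, what is visible of it) and "extent" ([centre column, centre row, width, height] as shares, 0 to 1, of the picture: columns of its width, rows of its height, round what is visible of it).
- arm.place_of(picture, target): "position" ([column, row] as shares, 0 to 1, of the picture: columns of its width, rows of its height: a listed point, or the origin of a listed thing).
The state is a dict: "t": time; "q": joint angles; "qd": joint speeds; "joint_efforts": joint torques, N m; "eef_pos": TCP position; "ee_rot": TCP orientation; "force": force on the tool from outside, world axes, zero at the start; "moment": the same for the moment, N m; "width": finger opening in m.
Only numpy, scipy, OpenCV 4.12 (cv2) and the standard library are available. Lean on these libraries where they do the work, as an engineer would, in place of code of your own. Each camera call takes 0.05 s, during which the arm holds its last target. There are 200 camera calls.

### The job

Pick the steel ladle up from its wooden rest, lay its round shaft across the tops of the two spring clips so that the bowl comes over the blue drip dish, and press it straight down, gently, until both clips have snapped around it and it sits fully home. Let go and leave it there, bowl upright, and leave the pan, ramekin, spice jar and the other things on the shelf alone.

Things in the scene. Friction and masses are not known exactly. Their poses are not given: they have to be found in the camera images.
- ladle_mid (a point): Stainless ladle, 180 to 280 g, straight round shaft 16 mm thick: point on the shaft's axis where to grip. x runs along the shaft to the bowl, z out of the bowl's mouth. Shaft from 131 mm behind to 100 mm ahead; balances about 10 mm ahead. Starts level in two V notches, 110 mm apart, of a wooden rest, axis 55 mm above the shelf; between the notches only a 10 mm board lies below.
- ladle_bowl (a point): Centre of the mouth of the ladle's bowl, 150 mm ahead of ladle_mid on the same axis; bowl 70 mm across, 34 mm deep.
- rail: Clip rail fixed to the shelf: wooden board 190 x 70 x 12 mm, origin under its middle, x along it to the blue drip dish (100 mm across, 7 mm high, centre at x = 150 mm), z up. Two spring clips on steel posts at x = -55 and +55 mm, each 14 mm wide along x; between them free room down to the board. Pushing the ladle down with more than about 20 N bends the clips.
- clip_axis (a point): Point fixed to the rail, 70 mm above the shelf, midway between the clips, x towards the dish: nominal place of ladle_mid when seated. The clips are set in height, both together, so that the true seat of the shaft's axis lies anywhere from 14 mm below to 14 mm above this point; that setting is not measured and must be felt.
- clip_mouth (a point): Point fixed to the rail 6 mm above clip_axis, nominal height of the clips' rolled finger lips (6 mm thick, 11 mm apart, 6 mm above the true seat). The shaft meets them 13 mm above its seat; both clips together yield at a push of about 8 to 14 N, then the push falls off and the springs pull the shaft down; it then meets a rigid V saddle in each clip and the force rises steeply.
- pan: Small paella pan, 200 mm across, 36 mm high, two red handles; origin under its centre. Not to be disturbed.
- ramekin: White ceramic ramekin, 76 mm across, 45 mm high; origin under its centre. Not to be disturbed.
- jar: Closed amber glass spice jar, 48 mm across, 95 mm high; origin under its centre. Not to be disturbed.
- paddle: Wooden rice paddle lying flat, 225 mm long, 9 mm thick; origin near its middle. Not to be disturbed.
- mortar: Blue ceramic mortar, 110 mm across, 75 mm high; origin under its centre. Not to be disturbed.
- oil: Green glass oil bottle, 64 mm across, 220 mm high; origin under its centre. Not to be disturbed.

How it is judged:
By the outcome, as a careful person would: the job done as asked, in the order asked, and still so for the second after the job is handed in, with the robot touching nothing.
It also fails if it takes over 64 s, if anything falls off the work surface, if the arm or the gripper's body presses on something with over 40 N, if the wrist force passes 120 N, or if a joint passes its speed limit or range.

## Working session

There is one attempt and no reset: what is moved stays moved. The work goes in short steps, Python scripts to look and compute and a shell command to move; the robot and the scene stay as the last step left them, time stands still between calls to the robot, and variables do not carry over. Pictures are saved under pics/ and viewed, about 8 in all and at most 12, crops included, and the job is handed in when it is done.

```bash
mkdir -p pics; ls; cat > h.py <<'E'
import numpy as np, cv2
from station import arm
def look(name,fn=None):
    p=arm.grab_frame(name)
    if fn: cv2.imwrite('pics/'+fn,p['frame'][:,:,::-1])
    return p
def ray(p,pos):
    M=p['pose']; K=p['mtx']; u,v=pos[0]*560,pos[1]*420
    d=np.array([(u-K[0,2])/K[0,0],-(v-K[1,2])/K[1,1],-1.0])
    return M[:3,3],M[:3,:3]@d
def tri(rs):
    A=np.zeros((3,3));b=np.zeros(3)
    for o,d in rs:
        d=d/np.linalg.norm(d);P=np.eye(3)-np.outer(d,d);A+=P;b+=P@o
    x=np.linalg.solve(A,b)
    return x,[np.linalg.norm(np.cross(x-o,d/np.linalg.norm(d))) for o,d in rs]
def cloud(p):
    v,u=np.mgrid[:420,:560];z=p['range_z'];K=p['mtx']
    c=np.stack([(u+.5-K[0,2])/K[0,0]*z,-(v+.5-K[1,2])/K[1,1]*z,-z],-1)
    return c@p['pose'][:3,:3].T+p['pose'][:3,3]
E
python3 - <<'E'
from h import *
np.set_printoptions(precision=4,suppress=True)
print(arm.get_state())
for n in('scene','top'):
    p=look(n,n+'0.png');C=cloud(p);print(n,p['pose'],p['mtx'],[k for k in p])
    for t in 'ladle_mid ladle_bowl rail clip_axis clip_mouth pan ramekin jar paddle mortar oil'.split():
        for r in arm.place_of(p,t)[:2]:
            u,v=r['position'];o,d=ray(p,(u,v))
            g=o+d*(0.055-o[2])/d[2]
            i,j=min(int(v*420),419),min(int(u*560),559)
            print(t,round(r['confidence'],2),np.array([u*560,v*420]),'at z.055',g,'depth',C[i,j] if p['range_z'][i,j]>0 else None)
E
```

```text
pics
{'t': 0.0, 'q': array([-1.0219,  0.3594,  0.0111, -0.0004, -1.2241, -0.2881]), 'qd': array([-0.0002,  0.0001, -0.0003, -0.0008, -0.0014, -0.0007]), 'joint_efforts': array([ -0.0009, -58.2722,  29.3055,   6.9977,   0.0069,  -0.0001]), 'eef_pos': array([ 0.1739, -0.6517,  0.2256]), 'ee_rot': array([1.6589, 1.5691, 1.9195]), 'force': array([ 0.032 , -0.5654,  0.3387]), 'moment': array([0.0671, 0.0408, 0.0722]), 'width': 0.08784382913074903}
scene [[-0.8769 -0.3677  0.3097  1.0733]
 [ 0.4807 -0.6659  0.5705  0.7921]
 [-0.0035  0.6491  0.7607  1.1507]
 [ 0.      0.      0.      1.    ]] [[431.8251   0.     283.0917]
 [  0.     431.8251 214.3269]
 [  0.       0.       1.    ]] ['frame', 'range_z', 'mtx', 'pose', 'shot']
ladle_mid 0.75 [289.576 165.606] at z.055 [ 0.4927 -0.2253  0.055 ] depth [ 0.4956 -0.2207  0.0606]
ladle_bowl 0.68 [249.704 176.484] at z.055 [ 0.6464 -0.2452  0.055 ] depth [ 0.6382 -0.267   0.0322]
ladle_bowl 0.36 [287.28 168.  ] at z.055 [ 0.5063 -0.2183  0.055 ] depth [ 0.5079 -0.2137  0.0571]
rail 0.72 [356.216 255.906] at z.055 [0.511  0.2269 0.055 ] depth [0.48
[... 1478 characters left out ...]
18  0.055 ] depth [ 0.4969 -0.466   0.0042]
clip_axis 0.79 [219.8   250.404] at z.055 [0.479  0.2101 0.055 ] depth [0.4777 0.2159 0.0129]
clip_mouth 0.71 [217.784 251.916] at z.055 [0.4741 0.2166 0.055 ] depth [0.4743 0.2225 0.0119]
pan 0.67 [288.008 155.484] at z.055 [ 0.7891 -0.0072  0.055 ] depth [ 0.7974 -0.0096  0.0016]
ramekin 0.57 [173.376 179.382] at z.055 [0.7077 0.3646 0.055 ] depth [0.7129 0.3745 0.0038]
jar 0.54 [394.016 179.298] at z.055 [ 0.7141 -0.3517  0.055 ] depth [ 0.7088 -0.3442  0.0969]
paddle 0.86 [427.504 245.784] at z.055 [ 0.5    -0.4586  0.055 ] depth [ 0.5004 -0.4716  0.0082]
mortar 0.62 [139.776 222.684] at z.055 [0.5661 0.4705 0.055 ] depth [0.5677 0.4816 0.0165]
```

View pics/scene0.png

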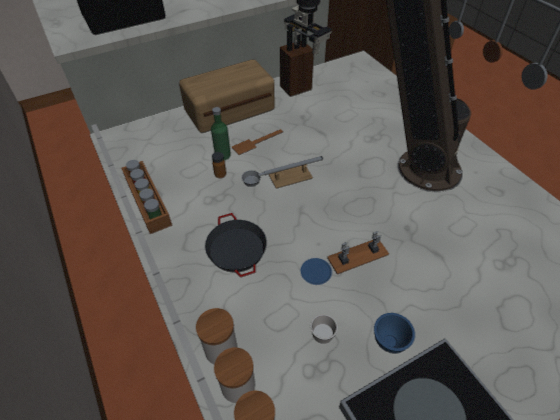

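View pics/top0.png

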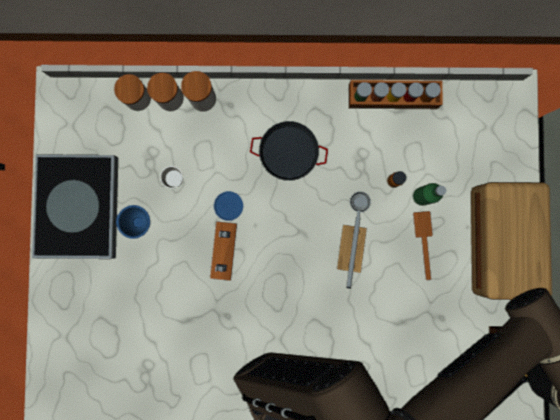

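Scene view: ladle from the bowl (251,179) to the shaft's end (322,158), rail board around (358,256) with clips at (345,252) and (375,242), dish at (316,271). Top view: ladle bowl (360,202) to handle (350,287), rail (224,250), dish (228,206). Next I measure these with masks and colours.

```bash
cat > meas.py <<'E'
from h import *
np.set_printoptions(precision=4,suppress=True)
L={}
for n in('scene','top'):
    p=look(n);C=cloud(p);f=p['frame'].astype(int);hsv=cv2.cvtColor(p['frame'],cv2.COLOR_RGB2HSV)
    for t in('ladle_mid','rail'):
        ms=arm.masks_of(p,t)
        if not ms: print(n,t,'none');continue
        m=ms[0]['mask'];q=C[m];print(n,t,ms[0]['confidence'],m.sum(),'z pct',np.percentile(q[:,2],[5,25,50,75,95]))
        cv2.imwrite(f'pics/m_{n}_{t}.png',m*255)
        if t=='ladle_mid':
            pts=np.argwhere(m)[:,::-1]+.5
            # shaft: exclude bowl by distance to bowl
            s=m&(C[...,2]>.035)
            pts=(np.argwhere(s)[:,::-1]+.5).astype(np.float32)
            l=cv2.fitLine(pts,cv2.DIST_HUBER,0,.01,.01).ravel();pr=(pts-l[2:])@l[:2]
            a,b=l[2:]+l[:2]*np.percentile(pr,5),l[2:]+l[:2]*np.percentile(pr,95)
            L[n]=[ray(p,x/[560,420]) for x in(a,b)]
            print(' line px',a,b,'ext',l[2:]+l[:2]*pr.min(),l[2:]+l[:2]*pr.max())
        else:
            r=cv2.minAreaRect((np.argwhere(m)[:,::-1]+.5).astype(np.float32));print(' rect',r)
    # blue dish
    d=(hsv[...,0]>95)&(hsv[...,0]<125)&(hsv[...,1]>100)&(np.linalg.norm(C[...,:2]-[.61,.215],axis=-1)<.09)
    c=(np.argwhere(d)[:,::-1]+.5).astype(np.float32);e=cv2.fitEllipse(cv2.convexHull(c));o,dd=ray(p,np.array(e[0])/[560,420])
    print(n,'dish',e,d.sum(),o+dd*(.006-o[2])/dd[2])
    # board: orange-brown
    w=(hsv[...,0]<20)&(hsv[...,1]>110)&(np.linalg.norm(C[...,:2]-[.475,.2],axis=-1)<.14)
    c=(np.argwhere(w)[:,::-1]+.5).astype(np.float32);r=cv2.minAreaRect(c)
    g=[(lambda od:od[0]+od[1]*(.012-od[0][2])/od[1][2])(ray(p,x/[560,420])) for x in c]
    g=np.array(g,np.float32);R=cv2.minAreaRect(g[:,:2]*1000);print(n,'board mm',R)
    # tall bits on board: posts/clips
    k=(np.linalg.norm(C[...,:2]-[.475,.2],axis=-1)<.13)&(C[...,2]>.035)
    print(n,'clip pts',k.sum());
    nn,lab,st,ce=cv2.connectedComponentsWithStats(k.astype(np.uint8))
    for i in range(1,nn):
        if st[i,4]>6:q=C[lab==i];print('  ',st[i],q.mean(0),q.min(0),q.max(0))
# intersect planes
(o1,a1),(_,b1)=L['scene'];(o2,a2),(_,b2)=L['top']
n1=np.cross(a1,b1);n2=np.cross(a2,b2);d=np.cross(n1,n2);d/=np.linalg.norm(d)
x=np.linalg.solve([n1,n2,[1,0,0]],[n1@o1,n2@o2,.49]);print('ladle line dir',d,'pt at x=.49',x,'yaw',np.degrees(np.arctan2(d[1],d[0])))
E
python3 meas.py
```

```text
scene ladle_mid 0.86 496 z pct [0.0233 0.0393 0.0528 0.0585 0.0634]
 line px [244.7245 178.409 ] [316.3654 159.8308] ext [242.3751 179.0183] [322.6798 158.1933]
scene rail 0.86 1899 z pct [0.     0.0038 0.0086 0.0126 0.0729]
 rect ((343.166748046875, 259.2902526855469), (28.688058853149414, 88.54850006103516), 66.4676513671875)
scene dish ((316.1272277832031, 271.25421142578125), (25.232479095458984, 30.038944244384766), 97.6019515991211) 604 [0.6294 0.1891 0.006 ]
scene board mm ((483.13519287109375, 206.43898010253906), (68.6813735961914, 186.2841796875), 84.46804809570312)
scene clip pts 181
   [372 231   9  16  92] [0.4261 0.2113 0.069 ] [0.4156 0.1983 0.0365] [0.4334 0.2232 0.094 ]
   [342 242   8  16  89] [0.5356 0.2011 0.0704] [0.5248 0.1864 0.0362] [0.542  0.2139 0.095 ]
top ladle_mid 0.7 714 z pct [0.0211 0.0328 0.0559 0.0618 0.0673]
 line px [348.7887 283.4626] [361.5569 194.1582] ext [348.0571 288.5797] [361.9282 191.5612]
top rail 0.67 2037 z pct [-0.0006  0.0058  0.0104  0.0148  0.0346]
 rect ((226.7659454345703, 236.0457305908203), (30.24465560913086, 89.6165542602539), 3.416588068008423)
top dish ((228.58262634277344, 206.028076171875), (27.930885314941406, 28.309904098510742), 52.08816909790039) 631 [0.6255 0.1887 0.006 ]
top board mm ((476.2436218261719, 202.55081176757812), (66.0303955078125, 185.80215454101562), 84.68910217285156)
top clip pts 95
   [219 231   9   7  43] [0.5309 0.1975 0.0794] [0.5206 0.1848 0.0359] [0.5395 0.2082 0.0963]
   [215 264   9   8  49] [0.4225 0.2085 0.0782] [0.4135 0.1959 0.0355] [0.4327 0.2224 0.0996]
ladle line dir [-0.9901  0.1401 -0.0055] pt at x=.49 [ 0.49  -0.222  0.052] yaw 171.94484470505571[ WARN:0@2.594] global loadsave.cpp:1063 imwrite_ Unsupported depth image for selected encoder is fallbacked to CV_8U.
```

```bash
cat > lad.py <<'E'
from h import *
np.set_printoptions(precision=4,suppress=True)
def at(p,x,z):
    o,d=ray(p,np.array(x)/[560,420]);return o+d*(z-o[2])/d[2]
def ladle(z,zlo=None,names=('top','scene'),show=True):
    "shaft axis line at assumed height z: mid-estimate from handle end, per view"
    out={}
    for n in names:
        p=look(n);C=cloud(p);ms=arm.masks_of(p,'ladle_mid')
        if not ms: print(n,'no mask');continue
        m=ms[0]['mask']
        pts=np.argwhere(m)[:,::-1]+.5
        W=np.array([at(p,x,z)[:2] for x in pts])
        l=cv2.fitLine(W.astype(np.float32),cv2.DIST_HUBER,0,.001,.001).ravel().astype(float);u=l[:2]*np.sign(l[0]);
        s=(W-l[2:])@u;h=s.min()
        k=(s>h+.02)&(s<h+.21)           # shaft only
        l=cv2.fitLine(W[k].astype(np.float32),cv2.DIST_HUBER,0,.001,.001).ravel().astype(float);u=l[:2]*np.sign(l[0]);c=l[2:]
        s=(W-c)@u
        mid_e=c+u*(s.min()+.131); mid_b=c+u*(s.max()-.185)
        pm=[at(p,np.array(r['position'])*[560,420],z)[:2] for r in arm.place_of(p,'ladle_mid')[:1]]
        print(n,'conf',round(ms[0]['confidence'],2),'yaw',np.degrees(np.arctan2(u[1],u[0])),'len',np.ptp(s),'mid from end',mid_e,'from bowl',mid_b,'net',pm)
        out[n]=(u,mid_e)
    return out
if __name__=='__main__':
    import sys
    ladle(float(sys.argv[1]))
    R=np.array([0]);s=arm.get_state();print(s['eef_pos'],s['ee_rot'],s['force'],s['width'],s['t'])
E
python3 lad.py .055
```

```text
top conf 0.98 yaw -7.761195615543038 len 0.31523941493822905 mid from end [ 0.4905 -0.2213] from bowl [ 0.4897 -0.2212] net [array([ 0.499 , -0.2208])]
scene conf 0.62 yaw -7.850668911764775 len 0.31160711671590113 mid from end [ 0.4964 -0.2196] from bowl [ 0.4921 -0.219 ] net [array([ 0.4947, -0.2221])]
[ 0.174  -0.6522  0.2266] [-1.2574  1.5707 -0.9965] [-0.3824  0.7505 -0.2941] 0.0875176598894937 1.8
```

```bash
python3 -m inch '.7 .95 -.2 0 0 -.4;.7 .95 -.2 0 0 -.4;.7 .95 -.2 0 0 -.4;.7 .95 -.2 0 0 -.4;.7 .95 -.2 0 0 -.4;.7 .95 -.2 0 0 -.4;.7 .95 -.2 0 0 -.4;.7 .95 -.2 0 0 -.4;.7 .95 -.2 0 0 -.4;.7 .95 -.2 0 0 -.4;.7 .95 -.2 0 0 -.4' 1.0 20
```

```text
t: 3.18
eef_pos: [0.4057, -0.3377, 0.1606]
ee_rot: [-0.291, 1.57, -0.416]
force: [-0.0, 0.3, -0.0]
width: 0.0878
```

```bash
python3 -m inch '.575 .775 -.27 0 0 -.03;.575 .775 -.27 0 0 -.03;.575 .775 -.27 0 0 -.03;.575 .775 -.27 0 0 -.03;.575 .775 -.27 0 0 -.03;0 0 0 0 0 0;0 0 0 0 0 0'; python3 -c "
from h import *
look('top','top1.png')
f=cv2.imread('pics/top1.png')[150:330,260:460];cv2.imwrite('pics/top1c.png',cv2.resize(f,None,fx=3.3,fy=3.3))"
```

```text
t: 4.05
eef_pos: [0.4912, -0.2225, 0.1202]
ee_rot: [-2.371, 1.571, -2.507]
force: [0.1, -0.3, 1.0]
width: 0.0876
```

```bash
python3 -m inch '0 0 -.7 0 0 0;0 0 -.7 0 0 0;0 0 -.7 0 0 0;0 0 -.4 0 0 0;0 0 -.3 0 0 0;0 0 0 0 0 0;0 0 0 0 0 0' && python3 -m inch '0 0 0 0 0 0;0 0 0 0 0 0;0 0 0 0 0 0;0 0 0 0 0 0;0 0 0 0 0 0;0 0 0 0 0 0;0 0 0 0 0 0;0 0 0 0 0 0' 0 25
```

```text
t: 4.97
eef_pos: [0.4917, -0.2225, 0.0366]
ee_rot: [-0.082, 1.57, -0.218]
force: [0.6, -0.1, 0.6]
width: 0.0876
t: 5.98
eef_pos: [0.4914, -0.2216, 0.0361]
ee_rot: [1.366, 1.57, 1.229]
force: [-0.3, 6.6, 2.9]
width: 0.0152
```

```bash
python3 -m inch '0 0 0 0 0 0;0 0 0 0 0 0;0 0 .2 0 0 0;0 0 .4 0 0 0;0 0 .6 0 0 0;0 0 .7 0 0 0;0 0 .7 0 0 0;0 0 .5 0 0 0;0 0 .3 0 0 0;0 0 0 0 0 0;0 0 0 0 0 0' 0 50; python3 - <<'E'
from lad import *
ladle(.155)
s=arm.get_state();print(s['eef_pos'],s['force'],s['moment'],s['width'])
E
```

```text
t: 7.35
eef_pos: [0.4908, -0.2223, 0.1373]
ee_rot: [3.021, 1.57, 2.885]
force: [0.9, -0.6, -3.4]
width: 0.0149
top conf 0.77 yaw -7.606727686974393 len 0.3131592223023908 mid from end [ 0.4911 -0.2224] from bowl [ 0.4883 -0.222 ] net []
scene conf 0.88 yaw -7.321805373322902 len 0.3191570777881395 mid from end [ 0.4897 -0.2204] from bowl [ 0.4928 -0.2208] net [array([ 0.5014, -0.2235])]
[ 0.4911 -0.2224  0.1377] [-0.5849 -0.7163 -3.4409] [-0.002   0.0638 -0.0144] 0.014551642217412137
```

```bash
python3 -m inch '0 .5 .1 0 0 .03;-.03 .95 0 0 0 .03;-.03 .95 0 0 0 .03;-.03 .95 0 0 0 .03;-.03 .95 0 0 0 .03;-.03 .95 0 0 0 .03;-.03 .95 0 0 0 .03;-.03 .95 0 0 0 .03;-.03 .95 0 0 0 .03;-.03 .95 0 0 0 .03;-.03 .95 0 0 0 .03;-.03 .95 0 0 0 .03' && python3 -m inch '-.03 .9 0 0 0 .04;-.03 .9 0 0 0 .04;-.03 .8 0 0 0 0;-.04 .4 0 0 0 0;0 .24 0 0 0 0;0 0 0 0 0 0;0 0 0 0 0 0'; python3 - <<'E'
from lad import *
ladle(.1625)
s=arm.get_state();print(s['eef_pos'],s['ee_rot'],s['force'],s['moment'],s['width'])
p=look('top','t2.png')
f=cv2.imread('pics/t2.png')[150:330,130:330];cv2.imwrite('pics/t2c.png',cv2.resize(f,None,fx=3.3,fy=3.3))
p=look('scene','s2.png')
f=cv2.imread('pics/s2.png')[180:320,250:440];cv2.imwrite('pics/s2c.png',cv2.resize(f,None,fx=4,fy=4,interpolation=cv2.INTER_CUBIC))
E
```

```text
t: 9.15
eef_pos: [0.4809, 0.1077, 0.1414]
ee_rot: [0.875, 1.57, 0.771]
force: [-0.8, -1.1, -3.7]
width: 0.0149
t: 10.02
eef_pos: [0.4774, 0.2027, 0.141]
ee_rot: [-2.464, 1.571, -2.562]
force: [-0.7, -0.2, -3.6]
width: 0.0145
top conf 0.74 yaw -5.589035667349159 len 0.31354708336819276 mid from end [0.4764 0.2024] from bowl [0.4739 0.2026] net []
scene conf 0.89 yaw -5.576435650507736 len 0.3177039571095007 mid from end [0.4799 0.2059] from bowl [0.4816 0.2057] net [array([0.491 , 0.2118])]
[0.4775 0.203  0.1411] [ 0.0954  1.5708 -0.0029] [-0.3746  0.0506 -2.8544] [ 0.0159  0.0443 -0.0464] 0.014267968113782652
```

View pics/s2c.png

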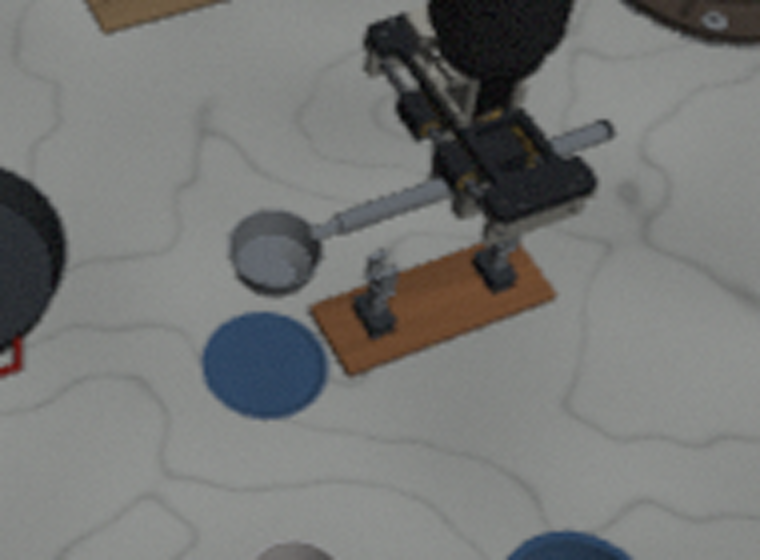

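View pics/t2c.png

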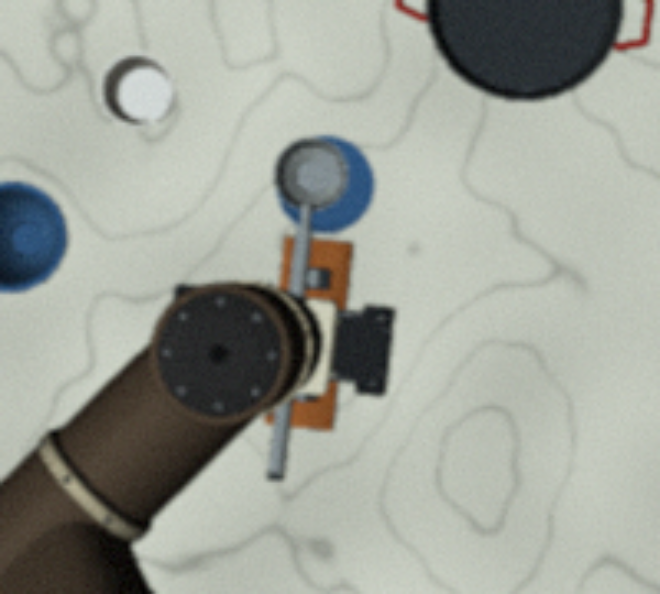

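Both views show the ladle over the rail: in the scene crop the bowl (275,252) is up and left of the dish (265,365), and in the top crop the bowl (312,172) is over the dish (330,185), which height parallax explains. Measured in the same camera, shaft and clips agree to about 1 mm. Lowering.

```bash
python3 -m inch '0 0 -.4 0 0 0;0 0 -.5 0 0 0;0 0 -.4 0 0 0;0 0 -.3 0 0 0;0 0 -.15 0 0 0;0 0 0 0 0 0;0 0 0 0 0 0'; python3 - <<'E'
from lad import *
s=arm.get_state();print(s['eef_pos'],s['ee_rot'],s['force'],s['moment'],s['width'])
for n in('top','scene'):
    p=look(n,n+'3.png');C=cloud(p);m=arm.masks_of(p,'ladle_mid')[0]['mask']
    q=C[m];s=(q[:,:2]-[.4775,.203])@[.9952,-.0976]
    for a,b in((-.125,-.09),(-.09,-.06),(.06,.09),(.09,.1)):
        k=(s>a)&(s<b)&(q[:,2]>.085)&(q[:,2]<.14);print(n,a,b,k.sum(),np.median(q[k],0))
E
```

```text
t: 11.3
eef_pos: [0.4778, 0.2035, 0.0889]
ee_rot: [0.7, 1.57, 0.602]
force: [0.5, -1.1, -2.8]
width: 0.0146
[0.4778 0.2035 0.0889] [0.6996 1.5701 0.6018] [ 0.4854 -1.0893 -2.7868] [-0.0394  0.0262 -0.003 ] 0.014633727683117674
top -0.125 -0.09 49 [0.3693 0.2121 0.1175]
top -0.09 -0.06 38 [0.3997 0.2099 0.1157]
top 0.06 0.09 47 [0.5518 0.1957 0.1148]
top 0.09 0.1 15 [0.5705 0.1936 0.1149]
scene -0.125 -0.09 51 [0.3717 0.2186 0.1125]
scene -0.09 -0.06 21 [0.3941 0.2163 0.1124]
scene 0.06 0.09 48 [0.5524 0.2009 0.1116]
scene 0.09 0.1 17 [0.5721 0.1995 0.112 ]
```

```bash
for i in 1; do python3 -m inch '0 0 -.1 0 0 0;0 0 0 0 0 0'; python3 -m inch '0 0 -.1 0 0 0;0 0 0 0 0 0' ;python3 -m inch '0 0 -.07 0 0 0;0 0 0 0 0 0';python3 -m inch '0 0 -.05 0 0 0;0 0 0 0 0 0'; done
```

```text
t: 11.75
eef_pos: [0.4773, 0.2031, 0.0853]
ee_rot: [-2.44, 1.57, -2.538]
force: [-0.1, -0.4, -2.9]
width: 0.0149
t: 12.0
eef_pos: [0.4773, 0.2031, 0.0822]
ee_rot: [-2.323, 1.57, -2.421]
force: [-0.9, -0.4, -3.4]
width: 0.0147
t: 12.25
eef_pos: [0.4774, 0.2032, 0.0803]
ee_rot: [-2.397, 1.57, -2.495]
force: [-1.2, -0.3, -2.9]
width: 0.0148
t: 12.5
eef_pos: [0.4774, 0.2032, 0.0789]
ee_rot: [-2.346, 1.571, -2.444]
force: [-0.3, -0.1, -2.0]
width: 0.0144
```

```bash
python3 -m inch '0 0 -.05 0 0 0;0 0 0 0 0 0' | grep -E 'eef|force'; python3 -m inch '0 0 -.05 0 0 0;0 0 0 0 0 0'| grep -E 'eef|force' ;python3 -m inch '0 0 -.05 0 0 0;0 0 0 0 0 0'| grep -E 'eef|force'
```

```text
eef_pos: [0.4776, 0.2034, 0.0774]
force: [0.4, -0.2, -2.6]
eef_pos: [0.4779, 0.2036, 0.0765]
force: [-0.9, -0.4, 3.5]
eef_pos: [0.4784, 0.2039, 0.0756]
force: [-0.3, -0.0, 7.4]
```

```bash
python3 -m inch '0 0 -.04 0 0 0;0 0 0 0 0 0' | grep -E 'eef|force'; python3 -m inch '0 0 -.04 0 0 0;0 0 0 0 0 0'| grep -E 'eef|force'
```

```text
eef_pos: [0.4787, 0.204, 0.0745]
force: [-0.5, -1.7, 6.8]
eef_pos: [0.4786, 0.2039, 0.0731]
force: [0.4, -0.2, 5.9]
```

```bash
python3 -m inch '0 0 -.04 0 0 0;0 0 0 0 0 0' | grep -E 'eef|force'; python3 -m inch '0 0 -.04 0 0 0;0 0 0 0 0 0'| grep -E 'eef|force'; python3 -m inch '0 0 -.04 0 0 0;0 0 0 0 0 0'| grep -E 'eef|force'
```

```text
eef_pos: [0.4785, 0.2038, 0.0717]
force: [1.6, -0.4, 3.9]
eef_pos: [0.4777, 0.2035, 0.0696]
force: [2.4, 0.2, 1.2]
eef_pos: [0.4772, 0.2032, 0.068]
force: [1.4, 0.5, -1.6]
```

```bash
python3 -m inch '0 0 -.04 0 0 0;0 0 0 0 0 0' | grep -E 'eef|force'; python3 -m inch '0 0 -.04 0 0 0;0 0 0 0 0 0'| grep -E 'eef|force'; python3 -m inch '0 0 -.03 0 0 0;0 0 0 0 0 0'| grep -E 'eef|force'
```

```text
eef_pos: [0.4771, 0.2031, 0.0668]
force: [0.3, 0.5, -1.6]
eef_pos: [0.4771, 0.2031, 0.0657]
force: [1.2, 0.6, -3.3]
eef_pos: [0.4772, 0.2032, 0.0649]
force: [-0.3, 1.3, -3.6]
```

```bash
python3 -m inch '0 0 -.03 0 0 0;0 0 0 0 0 0' | grep -E 'eef|force'; python3 -m inch '0 0 -.03 0 0 0;0 0 0 0 0 0'| grep -E 'eef|force'
```

```text
eef_pos: [0.4774, 0.2033, 0.0642]
force: [-0.0, 1.5, -3.4]
eef_pos: [0.4777, 0.2035, 0.0638]
force: [-3.5, 1.5, 3.3]
```

```bash
python3 -m inch '0 0 -.02 0 0 0;0 0 0 0 0 0' | grep -E 'eef|force';  python3 - <<'E'
from lad import *
s=arm.get_state();print(s['eef_pos'],s['ee_rot'],s['force'],s['moment'],s['width'])
for n in('top','scene'):
    p=look(n,n+'4.png');C=cloud(p);m=arm.masks_of(p,'ladle_mid')[0]['mask']
    q=C[m];s=(q[:,:2]-[.4775,.203])@[.9952,-.0976]
    for a,b in((-.125,-.09),(-.09,-.065),(.065,.09),(.09,.1)):
        k=(s>a)&(s<b)&(q[:,2]>.06)&(q[:,2]<.13);print(n,a,b,k.sum(),np.median(q[k],0))
f=cv2.imread('pics/scene4.png')[180:320,250:440];cv2.imwrite('pics/s4c.png',cv2.resize(f,None,fx=4,fy=4,interpolation=cv2.INTER_CUBIC))
E
```

```text
eef_pos: [0.4777, 0.2036, 0.0637]
force: [-5.2, 0.7, 9.4]
[0.4777 0.2036 0.0637] [0.6644 1.5699 0.5669] [-5.1807  0.7107  9.3669] [0.3531 1.8424 0.0228] 0.014520102740323457
top -0.125 -0.09 51 [0.3693 0.2145 0.0897]
top -0.09 -0.065 31 [0.3977 0.2116 0.0915]
top 0.065 0.09 38 [0.5523 0.1956 0.0896]
top 0.09 0.1 12 [0.5712 0.1929 0.0934]
scene -0.125 -0.09 50 [0.3712 0.2176 0.0869]
scene -0.09 -0.065 19 [0.3945 0.2177 0.0873]
scene 0.065 0.09 37 [0.5555 0.2007 0.087 ]
scene 0.09 0.1 19 [0.5733 0.1992 0.0867]
```

View pics/s4c.png

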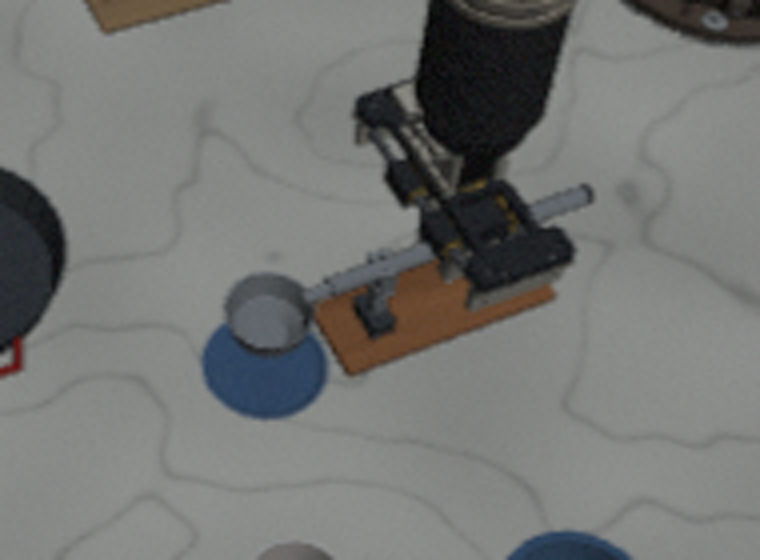

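```bash
python3 -m inch '.02 0 0 0 .08 0;0 0 0 0 0 0' | grep -E 'eef|force|rot';  python3 - <<'E'
from h import *
s=arm.get_state();print(s['eef_pos'],s['ee_rot'],s['force'],s['moment'])
E
```

```text
eef_pos: [0.4777, 0.2035, 0.0636]
ee_rot: [-3.096, 1.563, 3.09]
force: [-8.5, 3.1, 12.9]
[0.47767684 0.20353128 0.06364404] [-3.09568932  1.56344194  3.08978474] [-8.53568304  3.09683096 12.87701975] [0.89068998 3.25719245 0.01153705]
```

```bash
python3 -m inch '-.04 0 .01 0 -.08 0;0 0 0 0 0 0' | grep -E 'eef|force|rot';  python3 - <<'E'
from h import *
s=arm.get_state();print(s['eef_pos'],s['ee_rot'],s['force'],s['moment'])
E
```

```text
eef_pos: [0.4777, 0.2036, 0.0637]
ee_rot: [0.474, 1.569, 0.377]
force: [1.4, -0.5, 5.4]
[0.47766062 0.20360647 0.06370454] [0.47429596 1.56892694 0.37708905] [ 1.39196478 -0.51542888  5.43174308] [-0.21092777 -0.40764659  0.03926574]
```

```bash
python3 -m inch '0 0 0 0 0 0;0 0 0 0 0 0;0 0 0 0 0 0;0 0 0 0 0 0;0 0 0 0 0 0;0 0 0 0 0 0;0 0 0 0 0 0;0 0 0 0 0 0' 1 ; python3 -m inch '0 0 .1 0 0 0;0 0 .2 0 0 0;0 0 .3 0 0 0;0 0 0 0 0 0'
```

```text
t: 17.7
eef_pos: [0.4769, 0.2033, 0.0631]
ee_rot: [1.056, 1.571, 0.958]
force: [-0.5, 0.7, -0.4]
width: 0.0862
t: 18.2
eef_pos: [0.4774, 0.2038, 0.0822]
ee_rot: [0.81, 1.569, 0.713]
force: [-0.6, 0.2, -0.0]
width: 0.0875
```

Released cleanly; retract upward and away, then check.

```bash
python3 -m inch '0 0 .6 0 0 0;0 0 .9 0 0 0;0 0 .9 0 0 0;0 0 .9 0 0 0;0 -.5 .6 0 0 0;0 -.9 0 0 0 0;0 -.9 0 0 0 0;0 -.9 0 0 0 0;0 -.9 0 0 0 0;0 -.9 0 0 0 0;0 -.9 0 0 0 0;0 0 0 0 0 0'; python3 - <<'E'
from lad import *
ladle(.083)
for n in('top','scene'):
    p=look(n,n+'5.png');C=cloud(p);m=arm.masks_of(p,'ladle_mid')[0]['mask']
    q=C[m];s=(q[:,:2]-[.4775,.203])@[.9952,-.0976]
    for a,b in((-.125,-.09),(-.09,-.065),(-.04,0),(0,.04),(.065,.09),(.09,.1)):
        k=(s>a)&(s<b)&(q[:,2]>.06)&(q[:,2]<.13);print(n,a,b,k.sum(),np.median(q[k],0))
f=cv2.imread('pics/scene5.png')[180:320,250:440];cv2.imwrite('pics/s5c.png',cv2.resize(f,None,fx=4,fy=4,interpolation=cv2.INTER_CUBIC))
E
```

```text
t: 19.7
eef_pos: [0.4765, 0.025, 0.198]
ee_rot: [2.857, 1.571, 2.757]
force: [0.5, -0.1, -0.0]
width: 0.0876
top no mask
scene conf 0.83 yaw -5.939101487164275 len 0.3169772199454978 mid from end [0.4787 0.2045] from bowl [0.4797 0.2044] net [array([0.4839, 0.1991])]
top -0.125 -0.09 0 [nan nan nan]
top -0.09 -0.065 0 [nan nan nan]
top -0.04 0 58 [0.4592 0.2049 0.0901]
top 0 0.04 63 [0.4985 0.2012 0.09  ]
top 0.065 0.09 40 [0.5539 0.1958 0.0906]
top 0.09 0.1 15 [0.5713 0.1921 0.0906]
scene -0.125 -0.09 53 [0.3708 0.2178 0.0861]
scene -0.09 -0.065 34 [0.4001 0.2158 0.0871]
scene -0.04 0 56 [0.458  0.2097 0.0867]
scene 0 0.04 60 [0.4981 0.2059 0.087 ]
scene 0.065 0.09 39 [0.5556 0.2004 0.088 ]
scene 0.09 0.1 15 [0.5722 0.1986 0.0858]
  return _methods._mean(a, axis=axis, dtype=dtype,
  ret = um.true_divide(
```

View pics/s5c.png

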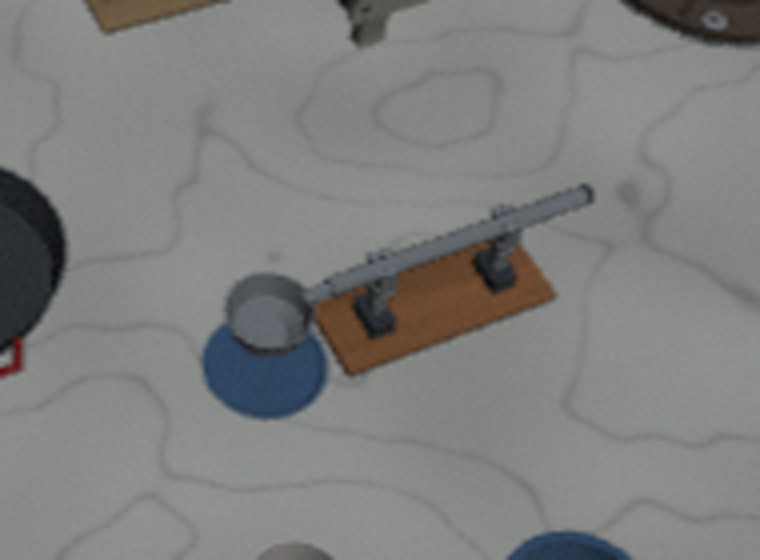

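View pics/top5.png

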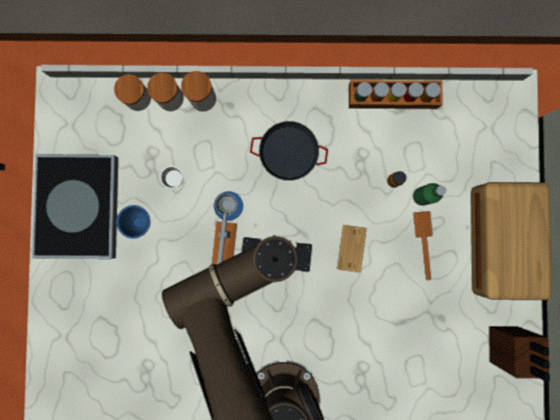

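The scene crop shows the shaft level and held in both clips (around (380,262) and (502,215)). The bowl is upright at (268,312). The top view shows the bowl at (229,205) on the dish centre, with the rest and all other things where they were. The gripper is clear.

```bash
python3 -c "
from station import arm
print(arm.get_state()['t']);print(arm.job_done())"
```

```text
20.15
the job is handed in; nothing more can be done
None
```

The ladle is seated in both clips with its bowl upright over the blue drip dish. I handed the job in at about 20 s of the 64 s allowed.

**Pressing in:** I gripped the ladle at ladle_mid and laid it across the clips, aligned to about 1 mm in each camera. Then I pressed it down in 1 mm steps:
- The shaft met the clip lips with its axis about 96 mm above the shelf.
- The clips yielded at a push of about 10 N, then the force dropped as the springs pulled the shaft in.
- It met the rigid saddles about 13 mm lower, so the true seat is about 83 mm, near the top of the stated range.
- The final push was about 8 N with balanced moments. It peaked at about 16 N, under the 20 N limit, during a brief tilt check that I undid.

**Last checks:**
- **Release:** the contact force fell to zero when I opened the gripper.
- **Level:** the shaft is level to about 1–2 mm in both cameras' depth readings, and its height did not change on release.
- **Bowl and clips:** the pictures show the shaft in both clips and the bowl centred over the dish.
- **Other things:** everything else looks unmoved in the final top picture.
- **Robot:** the gripper is clear, touching nothing.

**Disagreements:**
- The two cameras differ by about 3–4 mm in absolute height and position. I therefore compared the shaft with the clips within each camera.
- In the last look, one top-camera mask call found no ladle. A second call did, but the arm hid the shaft's rear end from that camera, so only the scene view confirms that end.

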